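# Feed a rebated blank under the leaf-spring hold-down

## Task

Using only the fingertips, press the rebated wooden blank down hard on its sprung loading deck so that its nose can go under the beam, and keep pressing while you push it along the channel under the leaf spring until it is fully home against the end stop. Then let go, so that the blank stays flat under the spring and the empty deck springs up again behind it. Do not pick the blank up or pry the spring, and leave the other things where they are.

Things in the scene. Friction and masses are not known exactly. Their poses are not given: they have to be found in the camera images.
- jig: Plywood jig fixed to the bench, 335 x 121 mm, 71 mm high. Origin on the bench, mid channel width; x = feed direction (to the end stop), z up. Base x = -187 to +147 mm. Channel 69 mm wide along x between 13.5 mm side guides, tops 46 mm over the bench. Fixed floor, 26 mm over the bench, from x = -27 mm to the stop; behind it the sprung deck. Waxed sliding faces, friction about 0.3
- beam (a point): Middle of the underside of the wooden beam that crosses over the channel on two side posts: 49 mm over the bench, at jig x = 63 mm; the beam spans jig x = 50 to 76 mm and its top is 71 mm over the bench. Axes as the jig's
- stop (a point): Middle of the lower edge of the end stop's face, on the channel floor (26 mm over the bench, jig x = 117 mm): where the blank's nose must come to rest. The stop's top is 50 mm over the bench. Axes as the jig's
- blank: Loose brown hardwood blank, 140 x 66 mm, 0.09 to 0.16 kg. Origin at the centre of its underside, x = feed direction, z up. 18 mm thick from its nose (x = +70 mm) back to a square step at x = -25 mm; the tail behind (x = -70 to -25) is a rebate 10 mm thick, open at the rear: press on it, push on the 8 mm step. Underside 38 mm over the bench at the start, 26 mm when down; home at jig x = 47 mm
- step (a point): On the blank: the middle of the rebate's upper face at the foot of the step (blank x = -25 mm, 10 mm above its underside). The rebate reaches 45 mm behind this point and over the blank's whole width; home, this point is at jig x = 22 mm, 28 mm short of the beam. Axes as the blank's
- deck (a joint): Sprung deck under the blank, 135 x 66 mm (jig x = -165 to -30 mm); moves straight up and down, level. Value = how far it is pressed down, m: 0 fully up (top 38 mm over the bench), 0.012 fully down, level with the floor. 5 N starts it, 12 N holds it fully down. The nose clears the beam when it is down over 7 mm; with the blank home, its tail is 7 mm past the deck's end
- leaf (a joint): Steel leaf spring 40 mm wide, hinged under the beam at jig x = 60 mm, sloping down along the feed to a rounded tip at jig x = 103 mm, tip underside 39 mm over the bench: 5 mm lower than the top of a blank on the channel floor. Value = how far it is bent up, rad: 0 free, about 0.12 on the blank, pressing with about 5 N. Over 0.25 is prying
- tumbler: Bystander: steel drinking tumbler with a dark lid, 74 mm across, 158 mm high, standing on the bench; origin at the centre of its underside
- hammer: Bystander: hammer lying on the bench to the left; origin under its middle
- screwdriver: Bystander: screwdriver lying on the bench to the right; origin under its middle
- offcut: Bystander: softwood offcut 70 x 40 x 22 mm lying on the bench beside the jig; origin at the centre of its underside
There are look-alikes about, which are no part of the job. What is meant by the blank is not red, and is the larger of those in its own colour.

How it is judged (in metres and radians):
On the way, in this order (a step that is already met when the one before it is completed fails the run):
1. the blank is pressed down on the deck by more than 7 mm before it reaches the spring (value of joint deck above 0.007 m and x of blank in the frame of jig below 0 m and contact force between the fingers and blank above 3 N), for 0.1 s.
2. the nose has gone under the leaf spring and bent it up while the fingers press on the blank (value of joint leaf above 0.06 rad and x of blank in the frame of jig above 0 m and contact force between the fingers and blank above 3 N), for 0.2 s.
At the end, for the whole second after the job is handed in: The blank lies flat (within 3 degrees) on the channel floor under the bent-up leaf spring, its nose within 4 mm of the end stop, at rest; the empty deck is fully up again (within 2 mm) and the bystanders are within 30 mm of where they were (x of blank in the frame of jig above 0.043 m and z of blank in the frame of jig between 0.023 and 0.0285 m and angle between blank's own z axis and vertical below 0.05 rad and value of joint leaf between 0.06 and 0.2 rad and value of joint deck below 0.002 m and linear speed of blank below 0.01 m/s and not (distance of tumbler from where it was at the start of the episode above 0.03 m) and not (distance of hammer from where it was at the start of the episode above 0.03 m) and not (distance of screwdriver from where it was at the start of the episode above 0.03 m) and not (distance of offcut from where it was at the start of the episode above 0.03 m)); the robot touches nothing.
It fails at once if the blank is lifted more than 8 mm above where it lay on the raised deck (z of blank in the frame of jig above 0.046 m).
It fails at once if the blank is tipped more than 17 degrees (angle between blank's own z axis and vertical above 0.3 rad).
It fails at once if the leaf spring is pried up (value of joint leaf above 0.25 rad).
It fails at once if a bystander is moved more than 30 mm (distance of any of tumbler, hammer, screwdriver, offcut from where it was at the start of the episode above 0.03 m).
It also fails if it takes over 38 s, if anything falls off the work surface, if the arm or the gripper's body presses on something with over 40 N, if the wrist force passes 120 N, or if a joint passes its speed limit or range.

## Robot

A 6-joint arm with a two-finger parallel gripper is mounted at the origin on the work surface. World frame = base frame: x ahead of the robot, y to its left, z up, the work surface at z = 0. Lengths are in m, angles in degrees, forces in N, time in s.
With the tool pointing down it reaches from about 0.3 to 0.75 m from the base axis. Payload 8.5 kg.
Tool frame: the origin (TCP) lies on the centre line of the jaws, within the pads' length; the fingertips stand 25 mm ahead of it and the grasp point (between the pads) lies 6 mm ahead of it; z points along the fingers, y is the line along which they close (so a half turn about z gives the same grasp; the last joint's range is limited). The gripper opens to 85 mm and grips with 20 to 120 N. Pads are 22 mm wide; open, the fingers measure 114 mm over their backs; the gripper's body (76 mm by 85 mm) begins 54 mm behind the grasp point. The pads swing forward as they close: fully open they stand 13 mm farther back than shut.
Start: joints at [-80.403, 21.807, 74.336, -0, 83.858, -12.336], TCP at [0.205, -0.51, 0.227] pointing down, gripper open.
Joint ranges: [-178.18, 178.18], [-50.72, 133.34], [12.68, 142.11], [-81.47, 261.47], [9.98, 163.14], [-165.26, 165.26]. Speed limits (degrees/s): [136.94, 136.94, 180, 180, 180, 180].

## Interface

Orientations are given as a 3x3 rotation matrix whose columns are the frame's x, y, z axes.
In Python, from rig import telemetry, optics, env gives the robot as it stands.
- The arm moves only by the tool send_rows, never from a script. Its argument "deltas" is a list that holds one entry, the list of rows, each a list of 7 numbers: the shift along the tool's x, y, z in m, then the turn, a rotation vector about the tool's x, y, z in rad, then the opening, from -1 (shut) to 1 (fully open), so that 0 is half open. In form: [[[x, y, z, ax, ay, az, grip], ...]]. A call has 1 to 12 rows; each row shifts and turns the commanded pose from where the row before left it, along the tool's axes as they then stand; what a row does not reach is not made up. A row lasts 1/8 s, in which the tool goes at most 62.5 mm and 10.7 degrees, less where a joint would pass 70% of its speed; a pose out of reach is approached as far as the arm can. A call is refused whole if a number of a shift passes 0.0625 or a number of a turn 0.188, either way. A call with a gripper value outside its range is refused whole. The fingers move at their own pace and stop on an object; "squeeze" is the grip in N (left out, the last holds). Time passes only in rows, so rows that do not move let the fingers close. It gives the time, the measured TCP pose, the force, the opening and the grip force at its end, in the units of the state.
- telemetry.observe(): the state, without advancing time (a new reading comes with each control period).
- optics.get_image(name): name is "scene" or "top" or "wrist"; returns a dict with "image" (420x560x3 uint8, red, green, blue), "range_z" (420x560 float32, m along the optical axis (not along the pixel's ray), 0 where there is no reading), "K" (3x3 intrinsics, pixels), "rvec" (rotation vector, rad) and "tvec" (3), from world to camera coordinates, as OpenCV has them; the wrist camera has in their place "hand_eye" (4x4, takes a point from camera to tool coordinates, whose origin is the TCP and whose axes are the flange's). Camera axes: x right, y down, z forward; pixel columns grow to the right and rows downward; lengths in m; the calibration is good to about 2 mm. A picture is of the moment at which its call begins: read the wrist's pose just before it.
- env.close_job(): hands the job in; it is judged then, once.
The state is a dict: "time_s": time; "q": joint angles; "qvel": joint speeds; "joint_efforts": joint torques, N m; "position": TCP position; "tool_rot": TCP orientation; "ft_force": force on the tool from outside, world axes, zero at the start; "wrist_torque": the same for the moment, N m; "grip_width": finger opening in m; "gripper_force": force on a finger pad.
Only numpy, scipy, OpenCV 4.12 (cv2) and the standard library are available. Lean on these libraries where they do the work, as an engineer would, in place of code of your own. Each camera call takes 0.05 s, during which the arm holds its last target. There are 200 camera calls.

## Working session

There is one attempt and no reset: what is moved stays moved. The work goes in short steps, Python scripts to look and compute and a tool call to move; the robot and the scene stay as the last step left them, time stands still between calls to the robot, and variables do not carry over. Pictures are saved under pics/ and viewed, at most 10 in all, crops included, and the job is handed in when it is done.

Besides the shell and the picture viewer there is one more tool, called after "Request:" as name(argument=value, ...), one argument or row to a line, values as JSON. send_rows: Moves the arm, as the interface text tells. Its arguments: {"type":"object","properties":{"deltas":{"type":"array"},"squeeze":{"type":"number"}},"required":["deltas"]}

```bash
mkdir -p pics; ls
python3 - <<'E'
from rig import telemetry, optics, env
import cv2, numpy as np
s=telemetry.observe(); print(s)
for n in("scene","top"):
    d=optics.get_image(n); cv2.imwrite(f"pics/{n}0.png",d["image"][:,:,::-1]); np.savez(f"{n}0.npz",**d); print(n,d["K"],d["rvec"],d["tvec"])
E
```

```text
pics
{'time_s': 0.0, 'q': array([-8.04028333e+01,  2.18415770e+01,  7.43860191e+01, -1.47022153e-03,
        8.38610198e+01, -1.23361879e+01]), 'qvel': array([-0.07118333, -0.10746986, -0.06165146, -0.01510527,  0.11040829,
       -0.01893219]), 'joint_efforts': array([-1.89967868e-03, -4.48467278e+01, -2.31280178e+01, -3.06834736e-04,
        4.68593702e-03,  2.73862315e-05]), 'position': array([ 0.20537353, -0.50987197,  0.22679886]), 'tool_rot': array([[ 9.27617973e-01,  3.73530207e-01, -2.83011560e-04],
       [ 3.73530189e-01, -9.27616777e-01,  1.52073879e-03],
       [ 3.05515604e-04, -1.51637800e-03, -9.99998804e-01]]), 'ft_force': array([ 0.12283971, -0.0291799 ,  0.73972657]), 'wrist_torque': array([0.04055567, 0.03056702, 0.01723178]), 'gripper_force': 0.0, 'grip_width': 0.08548261256895268}
scene [[537.53198269   0.         284.00548033]
 [  0.         537.53198269 200.9770504 ]
 [  0.           0.           1.        ]] [ 1.87116586  1.81571681 -0.63406531] [-0.05405962 -0.37341145  1.70101912]
top [[543.27141146   0.         271.80680666]
 [  0.         543.27141146 211.88888639]
 [  0.           0.           1.        ]] [ 2.11115805 -2.16075503  0.19729698] [0.02994375 0.55479215 1.52982084]
```

View pics/scene0.png

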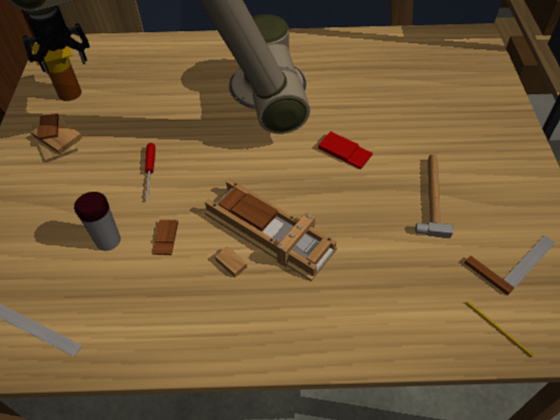

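View pics/top0.png

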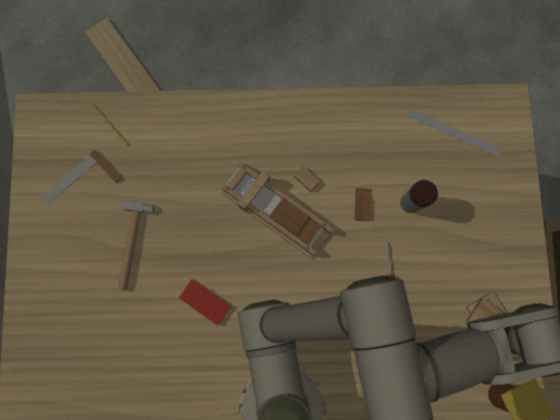

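Scene: the jig is at (270,230) and the blank candidates are:
- dark brown in the jig, scene (248,211) / top (297,217)
- red, scene (345,150) / top (206,302)
- small brown, scene (165,237) / top (363,205)
- brown scrap, scene (48,125)

I choose the one in the jig (larger, brown). Next I measure it and check it in a crop.

```bash
cat > h.py <<'E'
import numpy as np, cv2
def world(d):
    R=cv2.Rodrigues(d["rvec"])[0]; K=d["K"]; z=d["range_z"]
    v,u=np.mgrid[:420,:560]
    c=np.stack([(u-K[0,2])/K[0,0]*z,(v-K[1,2])/K[1,1]*z,z],-1)
    return (c-np.ravel(d["tvec"]))@R
E
python3 - <<'E'
from h import *
for n,(u0,v0,u1,v1) in dict(scene=(195,175,345,285),top=(215,155,340,265)).items():
    d=np.load(n+"0.npz"); P=world(d); im=d["image"]; hsv=cv2.cvtColor(im,cv2.COLOR_RGB2HSV)
    box=np.zeros((420,560),bool); box[v0:v1,u0:u1]=1
    tall=(box&(P[...,2]>.034)&(P[...,2]<.1)).astype(np.uint8)
    nl,lab,st,c=cv2.connectedComponentsWithStats(tall); i=1+np.argmax(st[1:,4]); jm=lab==i
    r=cv2.minAreaRect(P[jm][:,:2].astype(np.float32)*1000)
    print(n,"jig rect mm",r, cv2.boxPoints(r).round().tolist())
    bm=P[jm&(P[...,2]>.062)]; print("beam",len(bm),bm.mean(0), cv2.minAreaRect(bm[:,:2].astype(np.float32)*1000))
    # blank: dark brown
    br=(box&(hsv[...,1]>140)&(hsv[...,2]<130)&(hsv[...,2]>50)&(hsv[...,0]<14)).astype(np.uint8)
    br=cv2.morphologyEx(br,cv2.MORPH_OPEN,np.ones((3,3)))
    nl,lab,st,c=cv2.connectedComponentsWithStats(br); i=1+np.argmax(st[1:,4]); m=lab==i
    print("blank",st[i],P[m].mean(0),np.percentile(P[m][:,2],[5,25,50,75,95]),cv2.minAreaRect(P[m][:,:2].astype(np.float32)*1000))
    print("hsv@", [hsv[q].tolist() for q in ([(211,248),(200,235)] if n=="scene" else [(217,297),(230,312)])])
    o=im[v0:v1,u0:u1,::-1].copy(); cs,_=cv2.findContours(m[v0:v1,u0:u1].astype(np.uint8),0,2)
    o=cv2.resize(o,None,fx=4,fy=4,interpolation=2); cv2.drawContours(o,[k*4+2 for k in cs],-1,(0,255,0),1)
    cv2.imwrite(f"pics/{n}_crop.png",o)
E
```

```text
scene jig rect mm ((567.646728515625, 2.1151123046875), (336.5166931152344, 123.96487426757812), 52.2021369934082) [[416.0, -93.0], [514.0, -169.0], [720.0, 97.0], [622.0, 173.0]]
beam 534 [0.62088798 0.0671375  0.07007095] ((584.3577270507812, 18.732086181640625), (153.73672485351562, 122.85787200927734), 55.126220703125)
blank [ 219  188   58   41 1183] [ 0.53365067 -0.04730508  0.05560704] [0.04511424 0.04929636 0.05416034 0.05631055 0.05865649] ((891.9705200195312, 18.752105712890625), (881.2799072265625, 134.91513061523438), 10.74155330657959)
hsv@ [[12, 193, 103], [13, 192, 106]]
top jig rect mm ((569.3049926757812, 3.96087646484375), (334.53436279296875, 121.69879150390625), 52.15890884399414) [[419.0, -91.0], [515.0, -165.0], [720.0, 99.0], [624.0, 173.0]]
beam 419 [0.61334133 0.06161706 0.07037148] ((571.63818359375, 6.0327606201171875), (186.4159393310547, 121.70327758789062), 52.64341354370117)Traceback (most recent call last):
  File "<stdin>", line 13, in <module>
    return _wrapfunc(a, 'argmax', axis=axis, out=out, **kwds)
    return bound(*args, **kwds)
ValueError: attempt to get argmax of an empty sequence
```

View pics/scene_crop.png

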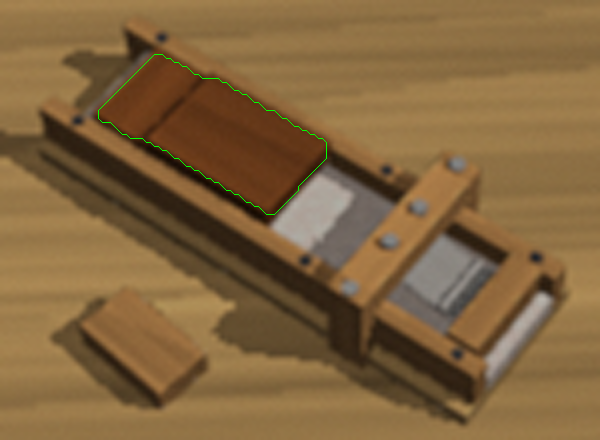

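The crop shows the dark brown blank in the jig: nose edge at crop (300,180), step line at (170,105), rebate towards the rear, which is the right one. Now its position in the jig frame.

```bash
cat >> h.py <<'E'
A=np.deg2rad(52.2); O=np.array([.5808,.0188]); F=np.array([np.cos(A),np.sin(A)]); L=np.array([-F[1],F[0]])
def jig(P): return np.stack([(P[...,:2]-O)@F,(P[...,:2]-O)@L,P[...,2]],-1)
def ray(d,u,v,z):
    R=cv2.Rodrigues(d["rvec"])[0]; c=-R.T@np.ravel(d["tvec"]); r=R.T@np.linalg.inv(d["K"])@[u,v,1]
    return c+r*(z-c[2])/r[2]
E
python3 - <<'E'
from h import *
d=np.load("scene0.npz")
# crop px/4+offset
for nm,(x,y),z in [("nose L top",(327,142),.056),("nose R top",(268,214),.056),("step L",(203,79),.056),("step R",(147,137),.056),("tail L",(162,55),.048),("tail R",(99,115),.048),("guide rear L out",(126,20),.046),("guide rear R out",(42,100),.046),("beam L end",(480,180),.071)]:
    print(nm,(jig(ray(d,195+x/4-.4,175+y/4-.4,z))*1000).round(1))
for n in("scene","top"):
    d=np.load(n+"0.npz");P=world(d);J=jig(P)
    for lo,hi in((.052,.059),(.046,.0505)):
        m=(abs(J[...,1])<.03)&(J[...,0]>-.2)&(J[...,0]<.03)&(P[...,2]>lo)&(P[...,2]<hi)
        print(n,lo,m.sum(),np.percentile(J[m][:,0],[1,3,50,97,99]).round(4),np.percentile(J[m][:,1],[2,50,98]).round(4),np.median(P[m][:,2]))
    m=(P[...,2]>.05)&(P[...,2]<.2)&(P[...,1]<-.12)&(P[...,1]>-.45)&(P[...,0]>.45)
    print("tumbler",m.sum(),P[m].min(0),P[m].max(0))
    g=(abs(abs(J[...,1])-.041)<.004)&(J[...,0]>-.17)&(J[...,0]<.03); print("guide z",np.median(P[g][:,2]), "floor z",np.median(P[(abs(J[...,1])<.02)&(J[...,0]>-.02)&(J[...,0]<.04)][:,2]))
for jx in(-.122,.022): print(jx,O+jx*F)
E
```

```text
nose L top [-19.4  30.3  56. ]
nose R top [-15.9 -33.6  56. ]
step L [-112.6   24.3   56. ]
step R [-112.   -31.6   56. ]
tail L [-150.7   28.9   48. ]
tail R [-151.9  -31.7   48. ]
guide rear L out [-189.6   39.    46. ]
guide rear R out [-190.2  -42.7   46. ]
beam L end [78.8 52.4 71. ]
scene 0.052 676 [-0.111  -0.1087 -0.063  -0.0185 -0.0171] [-0.0287 -0.0002  0.0287] 0.05535954210405083
scene 0.046 217 [-0.1553 -0.1545 -0.1333 -0.0182 -0.0168] [-0.0296 -0.0018  0.0275] 0.048016568197938696
tumbler 1434 [ 0.50674815 -0.43580977  0.05001497] [ 0.62159657 -0.12135424  0.16350963]
guide z 0.04543128227890532 floor z 0.026043855602340703
top 0.052 512 [-0.1517 -0.1427 -0.0683 -0.0179 -0.0163] [-0.0284  0.0005  0.0288] 0.05572840435709822
top 0.046 204 [-0.1547 -0.1535 -0.1244 -0.0283 -0.0217] [-0.0284  0.0016  0.0287] 0.04841084958119976
tumbler 782 [ 0.50080065 -0.43679836  0.05002561] [ 0.62128577 -0.12120479  0.16814417]
guide z 0.04614969202098555 floor z 0.025939735426052653
-0.122 [ 0.50602534 -0.07759891]
0.022 [0.59428396 0.03618341]
```

Agreed from both views: blank centre at jig x ≈ -87 mm, step ≈ -112, tail ≈ -157; heights 48/56 and guides 46 as given. Moving over the rebate (jig x ≈ -130) with the fingers shut.

Request:
send_rows(
  deltas=[
    [[0.0434,-0.0285,0,0,0,0,-1],[0.0434,-0.0285,0,0,0,0,-1],[0.0434,-0.0285,0,0,0,0,-1],[0.0434,-0.0285,0,0,0,0,-1],[0.0434,-0.0285,0,0,0,0,-1],[0.0434,-0.0285,0,0,0,0,-1],[0.0434,-0.0285,0,0,0,0,-1],[0.0434,-0.0285,0,0,0,0,-1],[0.0434,-0.0285,0,0,0,0,-1],[0.0434,-0.0285,0,0,0,0,-1]],
  ],
  squeeze=20,
)

```text
time_s: 1.35
position: [0.5022, -0.0821, 0.2272]
tool_rot: [[0.928, 0.374, -0.0], [0.374, -0.928, 0.0], [-0.0, -0.0, -1.0]]
ft_force: [-0.3, -0.4, 1.3]
grip_width: -0.0
gripper_force: 0.0
```

Request:
send_rows(
  deltas=[
    [[0,0,0.03,0,0,-0.176,-1],[0,0,0.03,0,0,-0.176,-1],[0,0,0.02,0,0,-0.177,-1],[0,0,0,0,0,0,-1]],
  ],
)

```text
time_s: 1.85
position: [0.5009, -0.0834, 0.1462]
tool_rot: [[0.614, 0.79, -0.003], [0.79, -0.614, 0.001], [-0.001, -0.003, -1.0]]
ft_force: [-0.6, -0.5, 0.1]
grip_width: 0.0003
gripper_force: 0.0
```

Run:
```python
from rig import telemetry, optics
from h import *
s=telemetry.observe(); R=s["tool_rot"]; p=s["position"]
d=optics.get_image("wrist"); H=d["hand_eye"]; cv2.imwrite("pics/w1.png",d["image"][:,:,::-1])
print(p,jig(p),np.degrees(np.arctan2(R[1,0],R[0,0])),R[:,2],s["ft_force"],s["grip_width"],s["time_s"]); print(H.round(3))
K=d["K"];z=d["range_z"];v,u=np.mgrid[:420,:560]
c=np.stack([(u-K[0,2])/K[0,0]*z,(v-K[1,2])/K[1,1]*z,z],-1)
P=(c@H[:3,:3].T+H[:3,3])@R.T+p; np.savez("w1.npz",P=P,im=d["image"])
J=jig(P); ok=z>0
for lo,hi in((.053,.059),(.0465,.0505)):
    m=ok&(abs(J[...,1])<.03)&(J[...,0]>-.2)&(J[...,0]<.03)&(P[...,2]>lo)&(P[...,2]<hi)
    if m.any(): print(lo,m.sum(),np.percentile(J[m][:,0],[1,3,50,97,99]).round(4),np.percentile(J[m][:,1],[2,50,98]).round(4))
g=ok&(P[...,2]>.043)&(P[...,2]<.049)&(abs(J[...,0]+.07)<.05)
for s_ in(1,-1):
    m=g&(s_*J[...,1]>.032)&(s_*J[...,1]<.06); print("guide y",m.sum(),np.percentile(J[m][:,1],[2,50,98]) if m.any() else 0)
```

```text
[ 0.50086603 -0.08339246  0.14620885] [-0.12973998  0.00052574  0.14620885] 52.151434180948776 [-0.00316551  0.00133123 -0.9999941 ] [-0.62872888 -0.46753638  0.08789856] 0.0003050010512546579 1.85
[[ 0.001 -0.964 -0.267  0.067]
 [ 1.     0.001  0.001  0.   ]
 [-0.001 -0.267  0.964 -0.147]
 [ 0.     0.     0.     1.   ]]
0.053 12170 [-0.1126 -0.1103 -0.0626 -0.0218 -0.0202] [-0.0288 -0.0002  0.0288]
0.0465 4118 [-0.1587 -0.1578 -0.1365 -0.1166 -0.1158] [-0.0288 -0.0003  0.0287]
guide y 2536 [0.03457186 0.04074311 0.04704239]
guide y 2675 [-0.0478749  -0.04123358 -0.03497235]
```

View pics/w1.png

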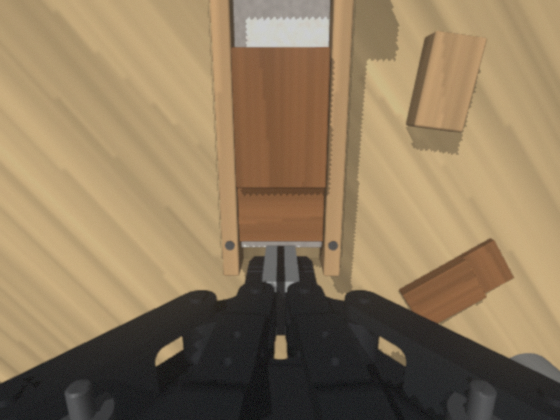

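The wrist view shows the fingertips at (281,265), centred between the guides (about 225 and 340), with the step line at row 188 and the rebate at rows 190–242. Alignment is good, so I'm descending.

Request:
send_rows(
  deltas=[
    [[0,0,0.04,0,0,0,-1],[0,0,0.025,0,0,0,-1],[0,0,0.004,0,0,0,-1],[0,0,0.003,0,0,0,-1],[0,0,0.003,0,0,0,-1],[0,0,0,0,0,0,-1]],
  ],
)

```text
time_s: 2.65
position: [0.5018, -0.0838, 0.0729]
tool_rot: [[0.613, 0.79, 0.001], [0.79, -0.613, -0.0], [0.0, 0.001, -1.0]]
ft_force: [-0.4, -0.5, 0.4]
grip_width: 0.0001
gripper_force: 0.0
```

Request:
send_rows(
  deltas=[
    [[0,0,0.002,0,0,0,-1],[0,0,0.002,0,0,0,-1],[0,0,0,0,0,0,-1]],
  ],
)

```text
time_s: 3.02
position: [0.5015, -0.0837, 0.0683]
tool_rot: [[0.612, 0.791, -0.0], [0.791, -0.612, 0.0], [-0.0, -0.0, -1.0]]
ft_force: [-0.5, -0.2, 1.0]
grip_width: -0.0001
gripper_force: 0.0
```

Request:
send_rows(
  deltas=[
    [[0,0,0.002,0,0,0,-1],[0,0,0.002,0,0,0,-1],[0,0,0,0,0,0,-1]],
  ],
)

```text
time_s: 3.4
position: [0.5015, -0.0837, 0.0642]
tool_rot: [[0.612, 0.791, -0.0], [0.791, -0.612, 0.0], [-0.0, -0.0, -1.0]]
ft_force: [-0.2, 0.2, -1.2]
grip_width: 0.0001
gripper_force: 0.0
```

Request:
send_rows(
  deltas=[
    [[0,0,0.002,0,0,0,-1],[0,0,0.001,0,0,0,-1],[0,0,0,0,0,0,-1]],
  ],
)

```text
time_s: 3.78
position: [0.5015, -0.0837, 0.0614]
tool_rot: [[0.612, 0.791, -0.0], [0.791, -0.612, 0.0], [-0.0, -0.0, -1.0]]
ft_force: [-0.1, 0.2, -1.3]
grip_width: -0.0001
gripper_force: 0.0
```

Expected contact by now, but there's no force, so I'm looking.

Run:
```python
from rig import telemetry, optics
from h import *
s=telemetry.observe(); print(s["ft_force"],s["wrist_torque"],s["position"],jig(s["position"]))
w=optics.get_image("wrist")["image"]; d=optics.get_image("scene")["image"]
a=cv2.resize(w[:300,180:380],None,fx=2,fy=2); b=cv2.resize(d[165:285,190:350],None,fx=2.5,fy=2.5,interpolation=2)
o=np.zeros((600,800,3),np.uint8); o[:600,:400]=a; o[:300,400:800]=b
cv2.imwrite("pics/c2.png",o[:,:,::-1])
```

```text
[-0.13304519  0.24022399 -1.33709746] [-0.06112156 -0.0144072  -0.05991361] [ 0.50152789 -0.08366917  0.06135158] [-0.12955296 -0.00016682  0.06135158]
```

View pics/c2.png

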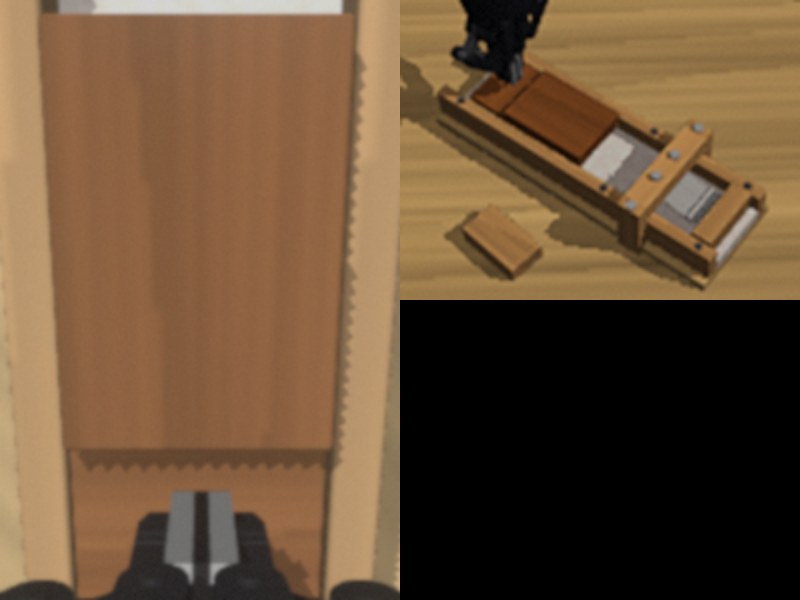

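The picture shows the tips at (200,520) over the rebate and the blank still raised. I'm continuing down in small steps.

Request:
send_rows(
  deltas=[
    [[0,0,0.002,0,0,0,-1],[0,0,0,0,0,0,-1]],
  ],
)

```text
time_s: 4.12
position: [0.5015, -0.0837, 0.0593]
tool_rot: [[0.612, 0.791, -0.0], [0.791, -0.612, 0.0], [-0.0, -0.0, -1.0]]
ft_force: [-0.0, -0.1, 0.7]
grip_width: 0.0002
gripper_force: 0.0
```

Request:
send_rows(
  deltas=[
    [[0,0,0.002,0,0,0,-1],[0,0,0,0,0,0,-1]],
  ],
)

```text
time_s: 4.38
position: [0.5015, -0.0837, 0.0573]
tool_rot: [[0.612, 0.791, -0.0], [0.791, -0.612, 0.0], [-0.0, -0.0, -1.0]]
ft_force: [0.6, 0.2, -0.6]
grip_width: -0.0002
gripper_force: 0.0
```

Request:
send_rows(
  deltas=[
    [[0,0,0.002,0,0,0,-1],[0,0,0,0,0,0,-1]],
  ],
)

```text
time_s: 4.62
position: [0.5015, -0.0837, 0.0552]
tool_rot: [[0.612, 0.791, -0.0], [0.791, -0.612, 0.0], [-0.0, -0.0, -1.0]]
ft_force: [0.1, -0.0, 0.2]
grip_width: -0.0
gripper_force: 0.0
```

Run:
```python
from rig import telemetry, optics
from h import *
s=telemetry.observe(); R=s["tool_rot"]; p=s["position"]
d=optics.get_image("wrist"); H=d["hand_eye"];K=d["K"];z=d["range_z"];v,u=np.mgrid[:420,:560]
c=np.stack([(u-K[0,2])/K[0,0]*z,(v-K[1,2])/K[1,1]*z,z],-1)
T=c@H[:3,:3].T+H[:3,3]; P=T@R.T+p; J=jig(P)
m=(abs(J[...,1])<.025)&(J[...,0]>-.09)&(J[...,0]<-.03); print("blank top z",np.percentile(P[m][:,2],[10,50,90]))
for r in range(190,300,8): print(r,[(T[r,q]*1000).round().astype(int).tolist() for q in (230,272,280,288)])
s2=optics.get_image("scene"); Q=world(s2); JQ=jig(Q)
m=(abs(JQ[...,1])<.02)&(JQ[...,0]>-.10)&(JQ[...,0]<-.05)&(Q[...,2]<.08); print("scene: blank top z",np.median(Q[m][:,2]))
f=(abs(JQ[...,1])<.02)&(abs(JQ[...,0]+.13)<.02)&(Q[...,2]<.2); print("near tip z pct",np.percentile(Q[f][:,2],[2,10,25,50]))
```

```text
blank top z [0.05617671 0.05704453 0.05806233]
190 [[35, -22, -1], [35, -3, -1], [35, 0, -1], [34, 4, -1]]
198 [[31, -23, -1], [31, -3, -1], [31, 0, -2], [31, 4, -2]]
206 [[27, -23, -2], [27, -3, -1], [27, 0, -2], [27, 4, -1]]
214 [[24, -23, -2], [23, -3, -2], [23, 0, -2], [23, 4, -1]]
222 [[19, -23, -1], [20, -3, -3], [20, 0, -2], [19, 4, -1]]
230 [[13, -24, 6], [13, -4, 6], [13, 0, 6], [13, 4, 6]]
238 [[9, -24, 6], [9, -4, 6], [8, 0, 7], [9, 4, 6]]
246 [[4, -25, 6], [11, -3, -11], [11, 0, -10], [11, 4, -10]]
254 [[1, -25, 5], [11, -3, -18], [11, 0, -19], [11, 4, -18]]
262 [[-4, -25, 6], [11, -3, -26], [11, 0, -26], [10, 4, -25]]
270 [[-9, -25, 6], [11, -3, -33], [11, 0, -34], [10, 3, -33]]
278 [[-14, -25, 7], [11, -3, -40], [11, 0, -40], [11, 3, -40]]
286 [[-17, -25, 5], [12, -2, -48], [9, 0, -42], [12, 3, -47]]
294 [[-23, -26, 6], [11, -2, -52], [6, 0, -42], [13, 3, -54]]
scene: blank top z 0.055117396401557626
near tip z pct [0.04410101 0.04668698 0.05041499 0.09740207]
```

The depth image shows the shut tips sit at about tool z = -5 mm, not +25, so about 11 mm remains to contact. Before pressing, I check how low the rest of the gripper hangs compared with the tips.

Run:
```python
from rig import telemetry, optics
from h import *
d=optics.get_image("wrist"); H=d["hand_eye"];K=d["K"];z=d["range_z"];v,u=np.mgrid[:420,:560]
c=np.stack([(u-K[0,2])/K[0,0]*z,(v-K[1,2])/K[1,1]*z,z],-1)
T=(c@H[:3,:3].T+H[:3,3])*1000
print(telemetry.observe()["position"])
g=(z>0)&(z<.185)&(v>150)&(abs(T[...,0])<110)&(T[...,2]<-6)
for a,b in((0,8),(8,15),(15,25),(25,35),(35,48),(48,60),(60,80)):
    m=g&(abs(T[...,1])>=a)&(abs(T[...,1])<b)
    if m.any(): print(a,b,m.sum(),"z pct",np.percentile(T[m][:,2],[50,90,99]).round(),"x range",np.percentile(T[m][:,0],[1,99]).round())
for q in(276,): print([(r,T[r,q].round(1).tolist()) for r in range(238,250)])
```

```text
[ 0.50156089 -0.08368084  0.05542555]
0 8 10953 z pct [-82. -38. -13.] x range [-8. 20.]
8 15 9188 z pct [-87. -51. -16.] x range [ 7. 20.]
15 25 6444 z pct [-87. -56. -48.] x range [-1. 20.]
25 35 8014 z pct [-67. -59. -53.] x range [-8. 13.]
35 48 15140 z pct [-82. -71. -61.] x range [-8. 13.]
48 60 6156 z pct [-91. -82. -76.] x range [ 7. 14.]
60 80 13 z pct [-89. -88. -88.] x range [11. 12.]
[(238, [8.7, -1.6, 5.7]), (239, [7.9, -1.7, 6.6]), (240, [7.6, -1.7, 6.0]), (241, [6.9, -1.7, 6.4]), (242, [6.3, -1.7, 6.5]), (243, [5.9, -1.7, 6.1]), (244, [67.5, 0.2, -147.5]), (245, [4.9, -1.7, 6.1]), (246, [10.8, -1.5, -9.6]), (247, [10.3, -1.5, -9.6]), (248, [10.7, -1.4, -11.6]), (249, [10.9, -1.4, -13.2])]
```

Clear: everything but the fingertips hangs 40 mm or more above the tips. Continuing down, watching the force.

Request:
send_rows(
  deltas=[
    [[0,0,0.004,0,0,0,-1],[0,0,0.003,0,0,0,-1],[0,0,0.003,0,0,0,-1],[0,0,0,0,0,0,-1]],
  ],
)

```text
time_s: 5.28
position: [0.5014, -0.0836, 0.0451]
tool_rot: [[0.612, 0.791, -0.001], [0.791, -0.612, 0.0], [-0.0, -0.001, -1.0]]
ft_force: [0.3, -0.1, 0.2]
grip_width: 0.0001
gripper_force: 0.0
```

Request:
send_rows(
  deltas=[
    [[0,0,0.002,0,0,0,-1],[0,0,0,0,0,0,-1]],
  ],
)

```text
time_s: 5.52
position: [0.5017, -0.0837, 0.0436]
tool_rot: [[0.612, 0.791, 0.0], [0.791, -0.612, -0.0], [0.0, 0.0, -1.0]]
ft_force: [-0.3, 0.4, 3.5]
grip_width: -0.0002
gripper_force: 1.5
```

Request:
send_rows(
  deltas=[
    [[0,0,0.002,0,0,0,-1],[0,0,0,0,0,0,-1]],
  ],
)

```text
time_s: 5.78
position: [0.5017, -0.0837, 0.0415]
tool_rot: [[0.612, 0.791, 0.0], [0.791, -0.612, -0.0], [0.0, 0.0, -1.0]]
ft_force: [-0.3, -0.5, 4.1]
grip_width: 0.0001
gripper_force: 2.1
```

Request:
send_rows(
  deltas=[
    [[0,0,0.002,0,0,0,-1],[0,0,0,0,0,0,-1]],
  ],
)

```text
time_s: 6.02
position: [0.5017, -0.0838, 0.0395]
tool_rot: [[0.612, 0.791, 0.0], [0.791, -0.612, -0.0], [0.0, 0.0, -1.0]]
ft_force: [-0.6, 0.0, 5.0]
grip_width: -0.0001
gripper_force: 2.7
```

Contact was at z≈0.044, so fully down should be z≈0.032.

Request:
send_rows(
  deltas=[
    [[0,0,0.002,0,0,0,-1],[0,0,0.002,0,0,0,-1],[0,0,0,0,0,0,-1]],
  ],
)

```text
time_s: 6.4
position: [0.5017, -0.0837, 0.0356]
tool_rot: [[0.612, 0.791, 0.0], [0.791, -0.612, -0.0], [0.0, 0.001, -1.0]]
ft_force: [-1.1, 0.9, 7.5]
grip_width: 0.0001
gripper_force: 3.8
```

Request:
send_rows(
  deltas=[
    [[0,0,0.002,0,0,0,-1],[0,0,0.001,0,0,0,-1],[0,0,0,0,0,0,-1]],
  ],
)

```text
time_s: 6.78
position: [0.5017, -0.0838, 0.0328]
tool_rot: [[0.612, 0.791, 0.001], [0.791, -0.612, -0.0], [0.0, 0.001, -1.0]]
ft_force: [-1.7, 1.1, 10.1]
grip_width: 0.0002
gripper_force: 4.7
```

Request:
send_rows(
  deltas=[
    [[0,0,0.001,0,0,0,-1],[0,0,0,0,0,0,-1]],
  ],
)

```text
time_s: 7.02
position: [0.5017, -0.0838, 0.0321]
tool_rot: [[0.612, 0.791, 0.001], [0.791, -0.612, -0.0], [0.0, 0.001, -1.0]]
ft_force: [-2.7, 1.2, 11.5]
grip_width: 0.0003
gripper_force: 5.9
```

Request:
send_rows(
  deltas=[
    [[0,0,0.001,0,0,0,-1],[0,0,0,0,0,0,-1]],
  ],
)

```text
time_s: 7.28
position: [0.5018, -0.0838, 0.032]
tool_rot: [[0.612, 0.791, 0.001], [0.791, -0.612, -0.001], [0.0, 0.002, -1.0]]
ft_force: [-5.3, 0.9, 21.4]
grip_width: 0.0
gripper_force: 11.0
```

The deck bottomed at 21 N. Pushing along the channel now.

Request:
send_rows(
  deltas=[
    [[0.003,0,0,0,0,0,-1],[0.004,0,0,0,0,0,-1],[0.005,0,0,0,0,0,-1],[0.006,0,0,0,0,0,-1]],
  ],
)

```text
time_s: 7.78
position: [0.5135, -0.0708, 0.0321]
tool_rot: [[0.612, 0.791, 0.003], [0.791, -0.612, -0.003], [-0.001, 0.004, -1.0]]
ft_force: [-5.0, -5.6, 18.0]
grip_width: 0.0
gripper_force: 9.6
```

```bash
cat > chk.py <<'E'
from rig import telemetry, optics
from h import *
s=telemetry.observe(); R=s["tool_rot"]; p=s["position"]
d=optics.get_image("wrist"); H=d["hand_eye"];K=d["K"];z=d["range_z"];v,u=np.mgrid[:420,:560]
c=np.stack([(u-K[0,2])/K[0,0]*z,(v-K[1,2])/K[1,1]*z,z],-1)
T=c@H[:3,:3].T+H[:3,3]; P=T@R.T+p; J=jig(P); hsv=cv2.cvtColor(d["image"],cv2.COLOR_RGB2HSV)
B=(z>0)&(abs(J[...,1])<.028)&(hsv[...,1]>100)&(hsv[...,0]<16)&(T[...,0]>.012)
m=B&(P[...,2]>.0405)&(P[...,2]<.048); print("tool jig",jig(p).round(4),"F jig",(s["ft_force"][:2]@F).round(1),(s["ft_force"][:2]@L).round(1),s["ft_force"][2].round(1),"grip",s["gripper_force"].round(1))
print("thick part: x",np.percentile(J[m][:,0],[1,99]).round(4),"z",np.median(P[m][:,2]).round(4),m.sum(),"slope mm/m",np.polyfit(J[m][:,0],P[m][:,2],1)[0]*1000)
E
python3 chk.py
```

```text
Traceback (most recent call last):
  File "chk.py", line 8, in <module>
    m=B&(P[...,2]>.0405)&(P[...,2]<.048); print("tool jig",jig(p).round(4),"F jig",(s["ft_force"][:2]@F).round(1),(s["ft_force"][:2]@L).round(1),s["ft_force"][2].round(1),"grip",s["gripper_force"].round(1))
                                                                                                                                                                                  ^^^^^^^^^^^^^^^^^^^^^^^^
AttributeError: 'float' object has no attribute 'round'
```

```bash
sed -i 's/s\["gripper_force"\].round(1)/s["gripper_force"]/' chk.py; python3 chk.py
```

```text
tool jig [-0.1115 -0.0017  0.0321] F jig -4.4 0.2 18.8 grip 9.414985991315916
thick part: x [-0.0944 -0.0048] z 0.045 33819 slope mm/m -0.06105627598790593
```

Flat at full depth (top at 45 mm, nose ≈ -3 mm). Continuing.

Request:
send_rows(
  deltas=[
    [[0.008,0,0,0,0,0,-1],[0.01,0,0,0,0,0,-1],[0.01,0,0,0,0,0,-1],[0.01,0,0,0,0,0,-1],[0.008,0,0,0,0,0,-1],[0.006,0,0,0,0,0,-1]],
  ],
)

```text
time_s: 8.62
position: [0.5454, -0.0294, 0.0321]
tool_rot: [[0.612, 0.791, 0.003], [0.791, -0.612, -0.003], [-0.0, 0.004, -1.0]]
ft_force: [-3.7, -5.8, 19.1]
grip_width: -0.0003
gripper_force: 9.2
```

```bash
python3 chk.py
```

```text
tool jig [-0.0598 -0.0016  0.0321] F jig -6.8 -0.6 19.1 grip 9.236214575939812
thick part: x [-0.0427  0.0469] z 0.045 33806 slope mm/m -0.6355382811072815
```

Request:
send_rows(
  deltas=[
    [[0.006,0,0,0,0,0,-1],[0.007,0,0,0,0,0,-1],[0.007,0,0,0,0,0,-1],[0.007,0,0,0,0,0,-1],[0.007,0,0,0,0,0,-1],[0.006,0,0,0,0,0,-1]],
  ],
)

```text
time_s: 9.43
position: [0.5692, 0.0016, 0.0321]
tool_rot: [[0.612, 0.791, 0.001], [0.791, -0.612, -0.004], [-0.002, 0.003, -1.0]]
ft_force: [-7.2, -10.4, 19.9]
grip_width: 0.0001
gripper_force: 12.7
```

Request:
send_rows(
  deltas=[
    [[0.005,0,0,0,0,0,-1],[0.005,0,0,0,0,0,-1],[0.004,0,0,0,0,0,-1],[0,0,0,0,0,0,-1]],
  ],
)

```text
time_s: 9.93
position: [0.5779, 0.013, 0.0321]
tool_rot: [[0.612, 0.791, 0.002], [0.791, -0.612, -0.003], [-0.001, 0.003, -1.0]]
ft_force: [-5.0, -6.7, 17.6]
grip_width: 0.0001
gripper_force: 11.6
```

```bash
python3 chk.py
```

```text
tool jig [-0.0064 -0.0013  0.0321] F jig -8.3 -0.2 17.6 grip 11.582487777959614
thick part: x [0.0062 0.0976] z 0.045 14115 slope mm/m -0.6191925928603154
```

Request:
send_rows(
  deltas=[
    [[0.004,0,0,0,0,0,-1],[0.004,0,0,0,0,0,-1],[0.002,0,0,0,0,0,-1],[0,0,0,0,0,0,-1]],
  ],
)

```text
time_s: 10.48
position: [0.584, 0.0208, 0.0321]
tool_rot: [[0.612, 0.791, 0.002], [0.791, -0.612, -0.003], [-0.001, 0.003, -1.0]]
ft_force: [-4.9, -7.3, 17.6]
grip_width: -0.0
gripper_force: 11.5
```

Request:
send_rows(
  deltas=[
    [[0.002,0,0,0,0,0,-1],[0,0,0,0,0,0,-1]],
  ],
)

```text
time_s: 10.72
position: [0.5852, 0.0223, 0.0321]
tool_rot: [[0.612, 0.791, 0.001], [0.791, -0.612, -0.003], [-0.001, 0.003, -1.0]]
ft_force: [-6.2, -7.4, 18.4]
grip_width: 0.0001
gripper_force: 11.6
```

Request:
send_rows(
  deltas=[
    [[0.002,0,0,0,0,0,-1],[0,0,0,0,0,0,-1]],
  ],
)

```text
time_s: 10.98
position: [0.5864, 0.0239, 0.0321]
tool_rot: [[0.612, 0.791, 0.001], [0.791, -0.612, -0.003], [-0.001, 0.003, -1.0]]
ft_force: [-6.4, -8.1, 18.0]
grip_width: -0.0002
gripper_force: 11.6
```

```bash
python3 chk.py
```

```text
tool jig [ 0.0074 -0.0013  0.0321] F jig -10.3 0.1 18.0 grip 11.619692225676772
thick part: x [0.0198 0.1118] z 0.045 10277 slope mm/m -0.7404285339246032
```

Request:
send_rows(
  deltas=[
    [[0.001,0,0,0,0,0,-1],[0.001,0,0,0,0,0,-1],[0,0,0,0,0,0,-1]],
  ],
)

```text
time_s: 11.4
position: [0.587, 0.0247, 0.0321]
tool_rot: [[0.612, 0.791, -0.0], [0.791, -0.612, -0.004], [-0.004, 0.002, -1.0]]
ft_force: [-8.9, -12.6, 19.4]
grip_width: -0.0002
gripper_force: 13.0
```

Request:
send_rows(
  deltas=[
    [[0.001,0,0,0,0,0,-1],[0,0,0,0,0,0,-1]],
  ],
)

```text
time_s: 11.65
position: [0.587, 0.0247, 0.0321]
tool_rot: [[0.612, 0.791, -0.002], [0.791, -0.612, -0.005], [-0.005, 0.002, -1.0]]
ft_force: [-12.7, -16.1, 22.2]
grip_width: -0.0002
gripper_force: 16.1
```

Request:
send_rows(
  deltas=[
    [[0.001,0,0,0,0,0,-1],[0,0,0,0,0,0,-1]],
  ],
)

```text
time_s: 11.9
position: [0.587, 0.0248, 0.0321]
tool_rot: [[0.612, 0.791, -0.003], [0.791, -0.612, -0.007], [-0.007, 0.001, -1.0]]
ft_force: [-15.5, -19.6, 23.6]
grip_width: -0.0001
gripper_force: 17.4
```

At the stop (x stays put while the force rises). Unloading the push, then the press, then backing off and lifting.

Request:
send_rows(
  deltas=[
    [[-0.0015,0,0,0,0,0,-1],[-0.0005,0,-0.0005,0,0,0,-1],[0,0,-0.0005,0,0,0,-1],[0,0,0,0,0,0,-1]],
  ],
)

```text
time_s: 12.4
position: [0.5868, 0.0248, 0.0321]
tool_rot: [[0.612, 0.791, -0.001], [0.791, -0.612, -0.004], [-0.003, 0.001, -1.0]]
ft_force: [-6.9, -10.9, 11.8]
grip_width: 0.0001
gripper_force: 11.1
```

Request:
send_rows(
  deltas=[
    [[-0.0005,0,-0.0003,0,0,0,-1],[-0.0002,0,-0.0003,0,0,0,-1],[0,0,0,0,0,0,-1]],
  ],
)

```text
time_s: 12.78
position: [0.5867, 0.025, 0.0322]
tool_rot: [[0.612, 0.791, -0.001], [0.791, -0.612, -0.002], [-0.002, 0.001, -1.0]]
ft_force: [-2.2, -8.1, 6.6]
grip_width: 0.0001
gripper_force: 8.1
```

Request:
send_rows(
  deltas=[
    [[-0.0003,0,-0.0003,0,0,0,-1],[-0.0003,0,-0.0003,0,0,0,-1],[0,0,0,0,0,0,-1]],
  ],
)

```text
time_s: 13.15
position: [0.5863, 0.0252, 0.0323]
tool_rot: [[0.612, 0.791, -0.001], [0.791, -0.612, -0.001], [-0.001, 0.0, -1.0]]
ft_force: [-0.7, -5.8, 0.4]
grip_width: -0.0001
gripper_force: 2.7
```

Request:
send_rows(
  deltas=[
    [[-0.002,0,-0.0005,0,0,0,-1],[-0.003,0,-0.001,0,0,0,-1],[-0.002,0,-0.003,0,0,0,-1],[0,0,-0.006,0,0,0,-1],[0,0,-0.02,0,0,0,-1],[0,0,-0.04,0,0,0,-1],[0,0,-0.06,0,0,0,-1],[0,0,0,0,0,0,-1]],
  ],
)

```text
time_s: 14.15
position: [0.5841, 0.0203, 0.1682]
tool_rot: [[0.612, 0.791, 0.01], [0.791, -0.612, -0.001], [0.005, 0.009, -1.0]]
ft_force: [-0.3, 0.1, 0.0]
grip_width: -0.0001
gripper_force: 0.0
```

Run:
```python
from rig import telemetry, optics
from h import *
s=telemetry.observe(); print(s["position"],s["ft_force"],s["time_s"])
w=optics.get_image("wrist")["image"]; d=optics.get_image("scene"); q=optics.get_image("top")
Q=jig(world(d)); 
for nm,(a,b,e) in dict(deck=(-.15,-.05,.028),blank_thick=(.026,.045,.025),rebate=(-.018,.01,.025),ahead=(.08,.1,.012),stopTop=(.12,.14,.02)).items():
    for n,X in(("scene",Q),("top",jig(world(q)))):
        m=(X[...,0]>a)&(X[...,0]<b)&(abs(X[...,1])<e)&(X[...,2]<.1)
        print(nm,n,m.sum(),np.percentile(X[m][:,2],[10,50,90]).round(4) if m.any() else "")
b=cv2.resize(d["image"][165:285,190:350],None,fx=3.5,fy=3.5,interpolation=2); cv2.imwrite("pics/e.png",b[:,:,::-1])
cv2.imwrite("pics/ew.png",w[:,:,::-1])
```

```text
[0.58412478 0.02031645 0.16820366] [-0.30330822  0.13048476  0.01348758] 14.15
deck scene 705 [0.0347 0.0374 0.0403]
deck top 500 [0.0332 0.038  0.0421]
blank_thick scene 81 [0.0407 0.0438 0.0464]
blank_thick top 0 
rebate scene 182 [0.0326 0.0357 0.0383]
rebate top 28 [0.0327 0.037  0.041 ]
ahead scene 70 [0.0448 0.0471 0.0499]
ahead top 0 
stopTop scene 171 [0.0262 0.0477 0.0514]
stopTop top 78 [0.0458 0.0498 0.0542]
```

View pics/ew.png

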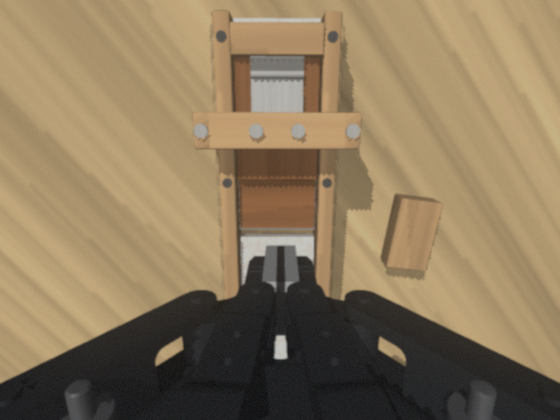

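The picture shows the blank's nose corners at (313,57) against the stop, the leaf on top at (277,85), the tail at row 228 and the raised deck behind it. A quick numeric check of the tail position before handing in.

Run:
```python
from rig import telemetry, optics, env
from h import *
s=telemetry.observe(); R=s["tool_rot"]; p=s["position"]; d=optics.get_image("wrist"); H=d["hand_eye"]; hsv=cv2.cvtColor(d["image"],cv2.COLOR_RGB2HSV)
def at(u,v,z):
    r=R@H[:3,:3]@np.linalg.inv(d["K"])@[u,v,1]; c=R@H[:3,3]+p
    return (jig(c+r*(z-c[2])/r[2])*1000).round(1)
print("V col 265",[(r,hsv[r,265].tolist()) for r in range(174,186)],[(r,hsv[r,250].tolist()) for r in range(222,236,2)])
print("V col 312",[(r,hsv[r,312].tolist()) for r in range(48,64,2)])
print("step top 180",at(277,180,.044),"tail 228",at(277,228,.036),"nose 57",at(313,57,.044),"stop edge 54 @z50",at(277,54,.05),"beam rear 149",at(277,149,.071))
```

```text
V col 265 [(174, [14, 130, 102]), (175, [13, 131, 113]), (176, [13, 137, 125]), (177, [13, 133, 125]), (178, [12, 132, 110]), (179, [13, 135, 98]), (180, [13, 124, 99]), (181, [13, 133, 96]), (182, [13, 131, 97]), (183, [12, 129, 97]), (184, [14, 131, 105]), (185, [13, 135, 119])] [(222, [12, 132, 131]), (224, [13, 133, 134]), (226, [12, 122, 140]), (228, [12, 47, 136]), (230, [18, 79, 120]), (232, [19, 79, 120]), (234, [16, 29, 132])]
V col 312 [(48, [17, 102, 173]), (50, [17, 97, 110]), (52, [15, 100, 82]), (54, [13, 120, 100]), (56, [13, 124, 99]), (58, [12, 124, 103]), (60, [13, 128, 118]), (62, [13, 127, 135])]
step top 180 [17.9  2.6 44. ] tail 228 [-26.4   2.7  36. ] nose 57 [110.6 -24.2  44. ] stop edge 54 @z50 [111.7   2.4  50. ] beam rear 149 [45.7  2.3 71. ]
```

With the offset seen on the beam (about +4 mm) removed, the tail is at about -22 mm (home is -23) and the step at about 22 mm, so the blank is home. Handing in.

```bash
python3 -c "
from rig import env
print(env.close_job())"
```

```text
the job is handed in; nothing more can be done
None
```

The blank is pressed in and, by my last camera check, home against the stop and flat under the leaf spring, with the empty deck back up and the arm clear; the job is handed in, and no verdict was returned.

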